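# Close up a row of soap with a sliding shelf stop

## Task

Close up the row of soap in the display tray: with your fingertips push the tray's sliding stop, from its bare wooden side, over the first notch of the steel rail and on until its spring pin drops into the second (last) notch, not beyond it, then take the hand away. Only push: do not pinch the stop or touch its cork face, do not pull up the pin, do not touch or lift the bars of soap, and leave the other things on the table where they are.

Things in the scene. Friction and masses are not known exactly. Their poses are not given: they have to be found in the camera images.
- tray: Fixed pale wood tray, 126 (x) by 331 mm (y), yaw varies. Origin at table height under the channel's centre line; +y: the way the stop is pushed (to the closed end, robot's left). Channel floor 10 mm high, x -42 to 42 mm; side walls 26 mm high; end wall 38 mm high, inner face at y = 150 mm; open at y = -175 mm. In front, at x = -62 mm, a steel rail, 14 mm wide, top 28 mm high, with two V notches.
- stop (a joint): Travel of the stop along the tray's +y, m: starts at 0 to 0.035; 0.055 = pin over the first notch, 0.102 = over the last notch, beyond 0.111 = past it. Upright plate across the tray, 98 mm wide, 14 mm thick, top 87 mm above the table. Slides with 1 to 4 N (soap included); near 8 mm before a notch's middle the pin falls in and draws the stop to the middle; leaving the notch takes 6 to 11 N.
- push_face (a point): Middle of the stop's bare brown wooden face (10 mm of wood), 62 mm above the table, on the side away from the soap: the place to push, towards the tray's +y. Moves with the stop. The face is flat, 98 mm wide, from 33 to 87 mm height; the space behind it (tray -y) above the tray is free.
- cork_face (a point): Middle of the 4 mm cork facing on the soap side of the stop (98 mm wide, top 86 mm above the table; this point at 62 mm). Not to be touched by the hand.
- pin (a joint): Drop of the spring pin, in m: 0 to 0.001 while it rides on top of the rail, about 0.006 when dropped into a notch (either one), negative when pulled up by its knob. The pin stands at the tray's x = -62 mm beside the plate, in line with it, in a steel housing.
- pin_knob (a point): Top of the pin's brass knob (16 mm diameter), 76 mm above the table while the pin rides on the rail, 70 mm when it is in a notch.
- first_notch (a point): Middle of the first V notch (19 mm wide, 7 mm deep) in the steel rail, at the height of the rail's top (28 mm).
- last_notch (a point): Middle of the second, last V notch (19 mm wide, 7 mm deep), 47 mm further along the tray's +y, at the height of the rail's top (28 mm). The pin must end over this point.
- bar_0: The bar of soap nearest the closed end: coral-coloured, 47 x 79 x 26 mm, about 90 g, lying loose in the tray's channel with its 79 mm across it (its own y across, x along the tray). Origin in the middle of its underside, 10 mm above the table.
- bar_1: The middle bar of soap: coral-coloured, 47 x 79 x 26 mm, about 90 g, lying loose in the tray's channel with its 79 mm across it (its own y across, x along the tray). Origin in the middle of its underside, 10 mm above the table.
- bar_2: The bar of soap nearest the stop: coral-coloured, 47 x 79 x 26 mm, about 90 g, lying loose in the tray's channel with its 79 mm across it (its own y across, x along the tray). Origin in the middle of its underside, 10 mm above the table.
- tealight_a: Tealight in a metal cup, 38 mm across, 20 mm high, just behind the tray. Bystander: leave it. Origin in the middle of its underside.
- tealight_b: Another tealight, 38 mm across, 20 mm high, just behind the tray. Bystander: leave it. Origin in the middle of its underside.
- white_house: White ornament house, 45 x 52 x 110 mm, in front of the tray, to the right. Bystander: leave it. Origin in the middle of its underside.
- matches: Matchbox, 36 x 55 x 16 mm, front right. Bystander: leave it. Origin in the middle of its underside.
- spare_bar: Pink bar of soap, 47 x 78 x 26 mm, lying on the table at the front left, not part of the row. Bystander: leave it. Origin in the middle of its underside.
- pink_votive: Pink studded votive glass, 76 mm across, 62 mm high, at the left. Bystander: leave it. Origin in the middle of its underside.
- card_stand: Fixed wooden stand of hair-clip cards in front of (robot side of) the right half of the tray's area: about 300 mm wide (its y), 130 mm deep, with its cards about 185 mm high; it does not move. Origin on the table under its middle. Keep the hand and arm clear of it.
There are look-alikes about, which are no part of the job. Leave any green or yellow look-alike of the bar_1 alone.

How it is judged:
By the outcome, as a careful person would: the job done as asked, in the order asked, and still so for the second after the job is handed in, with the robot touching nothing.
It also fails if it takes over 38 s, if anything falls off the work surface, if the arm or the gripper's body presses on something with over 40 N, if the wrist force passes 120 N, or if a joint passes its speed limit or range.

## Robot

A 6-joint arm with a two-finger parallel gripper is mounted at the origin on a cart in front of the work surface, level with it; the furniture and walls round the work are solid. World frame = base frame: x ahead of the robot, y to its left, z up, the work surface at z = 0. Lengths are in m, angles in rad, forces in N, time in s.
With the tool pointing down it reaches from about 0.275 to 0.75 m from the base axis. Payload 10.2 kg.
Tool frame: the origin (TCP) lies on the mounting face of the last link; the fingertips stand 166 mm ahead of it and the grasp point (between the pads) lies 147 mm ahead of it; z points along the fingers, y is the line along which they close (so a half turn about z gives the same grasp; the last joint's range is limited). The gripper opens to 88 mm and grips with 3 to 60 N. Pads are 18 mm wide; open, the fingers measure 123 mm over their backs; the gripper's body (75 mm by 187 mm) begins 45 mm behind the grasp point.
Start: joints at [-1.366, 0.313, 1.498, -0, 1.331, -0.223], TCP at [0.218, -0.478, 0.405] pointing down, gripper open.
Joint ranges: [-2.94, 2.94], [-0.97, 2.17], [0.19, 2.56], [-1.23, 4.37], [0.02, 3.11], [-2.88, 2.88]. Speed limits (rad/s): [2.39, 2.39, 3.01, 3.14, 3.14, 3.14].

## Interface

Orientations are given as a unit quaternion [w, x, y, z].
In Python, from plant import get_obs, capture, calibration, env gives the robot as it stands.
- The arm moves only by the shell command python3 -m creep 'ROWS'. ROWS is JSON, a list of rows, each a list of 7 numbers: the shift along the world's x, y, z each as a share of 0.06 m, from -1 to 1, then the turn, a rotation vector about the world's x, y, z each as a share of 0.1 rad, from -1 to 1, then the opening, from -1 (shut) to 1 (fully open). A call has 1 to 20 rows; each row shifts and turns the commanded pose from where the row before left it; what a row does not reach is not made up. A row lasts 1/8 s, in which the tool goes at most 62.5 mm and 10.7 degrees, less where a joint would pass 70% of its speed; a pose out of reach is approached as far as the arm can. A call with a number of a shift or a turn outside -1 to 1 is refused whole. A call with a gripper value outside its range is refused whole. The fingers move at their own pace and stop on an object; the grip force is fixed at half the most. Time passes only in rows, so rows that do not move let the fingers close. It gives the time, the measured TCP pose, the force, the opening and the grip force at its end, in the units of the state.
- get_obs(): the state, without advancing time (a new reading comes with each control period).
- capture(name): name is "scene" or "top" or "wrist"; returns the picture (400x640x3 uint8, red, green, blue); there is no depth.
- calibration(name): a dict with "fx", "fy", "cx", "cy" (pixels), "camera_from_world" (4x4, takes a point from world to camera coordinates). Camera axes: x right, y down, z forward; pixel columns grow to the right and rows downward; lengths in m; the calibration is good to about 2 mm. A picture is of the moment at which its call begins: read the wrist's pose just before it. calibration takes no time and is no camera call; for the wrist camera it gives the pose at the moment of the call.
- env.job_done(): hands the job in; it is judged then, once.
The state is a dict: "clock": time; "qpos": joint angles; "qd": joint speeds; "tau": joint torques, N m; "tcp_pos": TCP position; "eef_rot": TCP orientation; "contact_force": force on the tool from outside, world axes, zero at the start; "moment": the same for the moment, N m; "finger_gap": opening from 0.0 (shut) to 1.0 (fully open); "grip_force": force on a finger pad.
Only numpy, scipy, OpenCV 4.12 (cv2) and the standard library are available. Lean on these libraries where they do the work, as an engineer would, in place of code of your own. Each camera call takes 0.05 s, during which the arm holds its last target. There are 200 camera calls.

## Working session

There is one attempt and no reset: what is moved stays moved. The work goes in short steps, Python scripts to look and compute and a shell command to move; the robot and the scene stay as the last step left them, time stands still between calls to the robot, and variables do not carry over. Pictures are saved under pics/ and viewed, at most 10 in all, crops included, and the job is handed in when it is done.

```bash
mkdir -p pics
python3 - <<'E'
from plant import get_obs,capture,calibration
import cv2,numpy as np
for n in("scene","top"):
    cv2.imwrite(f"pics/{n}0.png",capture(n)[...,::-1]); 
    c=calibration(n);print(n,c["fx"],c["fy"],c["cx"],c["cy"],np.round(c["camera_from_world"],3).tolist())
o=get_obs();print(o["clock"],o["tcp_pos"],o["eef_rot"],o["contact_force"])
E
```

```text
scene 398.3176521594833 398.3176521594833 310.42009349037573 195.50217589430122 [[-0.475, -0.88, -0.012, 0.254], [-0.517, 0.29, -0.805, 0.315], [0.712, -0.377, -0.593, 0.887], [0.0, 0.0, 0.0, 1.0]]
top 452.0231379155754 452.0231379155754 321.83174959521085 199.02549227263125 [[-0.022, -1.0, -0.01, 0.055], [-0.987, 0.023, -0.158, 0.493], [0.158, 0.006, -0.987, 1.568], [0.0, 0.0, 0.0, 1.0]]
0.1 [ 0.21776884 -0.47767154  0.40424034] [-5.41279408e-04  9.77213985e-01  2.12255825e-01  6.58832466e-06] [-0.49583524  0.29324486  0.08726424]
```

View pics/scene0.png

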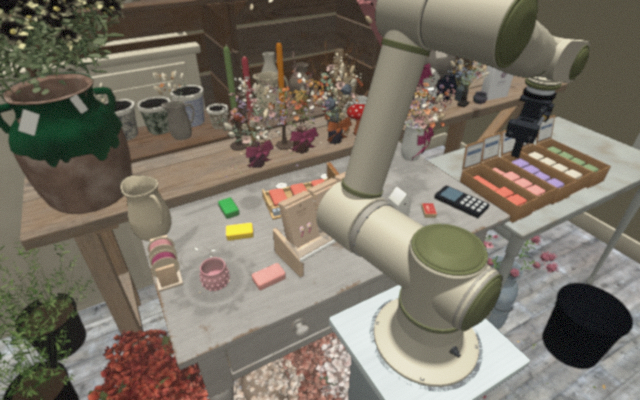

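View pics/top0.png

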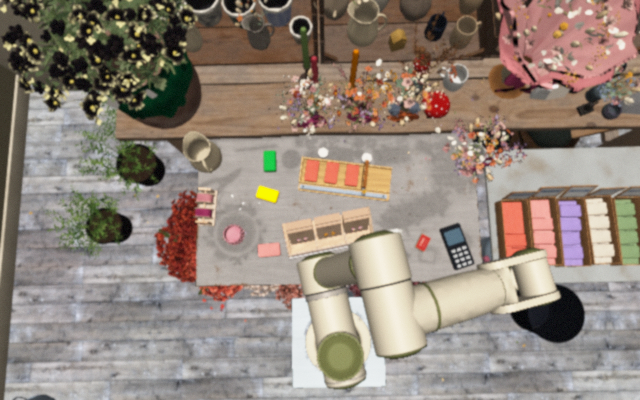

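The top view shows the tray at about (300–392, 155–200). The stop is the dark plate near (364, 178), the coral bars are at (311, 345, 352; 172), and the closed end is on the left. The green (269,160) and yellow (267,194) bars are look-alikes. The card stand is at (327,230). Next I'll enlarge the tray.

Run:
```python
import cv2
im=cv2.imread("pics/top0.png")[140:215,290:400]
cv2.imwrite("pics/c1.png",cv2.resize(im,None,fx=7,fy=7,interpolation=cv2.INTER_CUBIC))
```

```text
(no output)
```

View pics/c1.png

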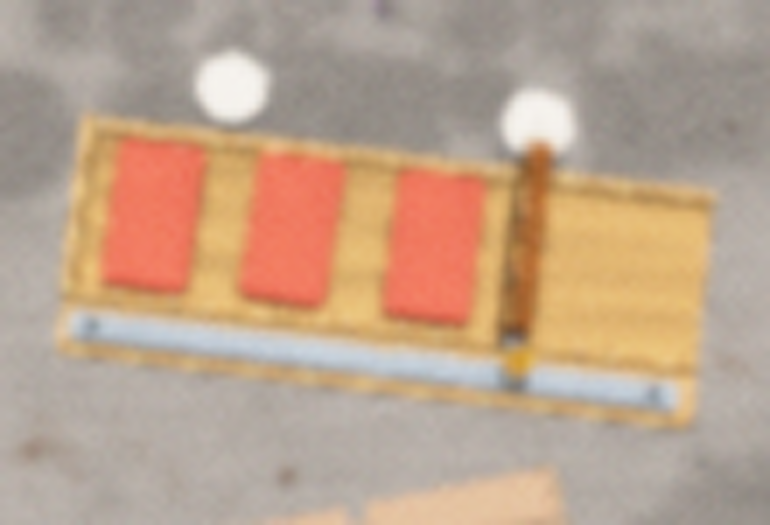

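The crop shows the stop's plate top running from (540,143) to (525,330) in crop pixels. The brown bare face is on the right, the soap is on the left, and the brass knob is at (517,358). I'll locate the tray from its edges and check it against the known sizes.

```bash
cat > h.py <<'E'
import numpy as np
from plant import calibration
def ray(n,u,v,z,c=None):
    c=c or calibration(n);T=np.array(c["camera_from_world"]);R=T[:3,:3];o=-R.T@T[:3,3]
    d=R.T@np.array([(u-c["cx"])/c["fx"],(v-c["cy"])/c["fy"],1]);return o+d*(z-o[2])/d[2]
def proj(n,P,c=None):
    c=c or calibration(n);T=np.array(c["camera_from_world"]);q=T[:3,:3]@P+T[:3,3]
    return np.array([c["fx"]*q[0]/q[2]+c["cx"],c["fy"]*q[1]/q[2]+c["cy"]])
E
python3 - <<'E'
from h import *
P=dict(TL=(85,115,.038),TR=(715,190,.026),BR=(692,425,.01),BL=(58,350,.01),railL=(72,325,.028),railR=(675,395,.028),knob=(517,358,.076),st1=(540,143,.087),st0=(525,330,.087),b0=(153,216,.036),b1=(292,229,.036),b2=(434,247,.036))
W={k:ray("top",290+(u+.5)/7-.5,140+(v+.5)/7-.5,z) for k,(u,v,z) in P.items()}
for k in W:print(k,W[k].round(4))
n=lambda a,b:np.linalg.norm((W[a]-W[b])[:2])
for a,b in(("TL","TR"),("TL","BL"),("TR","BR"),("BL","BR"),("st0","st1")):print(a,b,n(a,b))
for a,b in(("TR","TL"),("BR","BL"),("railR","railL"),("b2","b0")):
    d=W[b]-W[a];print(a,b,np.degrees(np.arctan2(-d[0],d[1])))
E
```

```text
TL [0.6535 0.1132 0.038 ]
TR [ 0.6088 -0.2117  0.026 ]
BR [ 0.4885 -0.1966  0.01  ]
BL [0.5356 0.1305 0.01  ]
railL [0.5452 0.122  0.028 ]
railR [ 0.5015 -0.186   0.028 ]
knob [ 0.5141 -0.1018  0.076 ]
st1 [ 0.6209 -0.1163  0.087 ]
st0 [ 0.5262 -0.1053  0.087 ]
b0 [0.5998 0.0791 0.036 ]
b1 [0.5912 0.0078 0.036 ]
b2 [ 0.58   -0.0649  0.036 ]
TL TR 0.3279643238909926
TL BL 0.11917376587440216
TR BR 0.12121523673140548
BL BR 0.33042124855242433
st0 st1 0.09535296270144512
TR TL -7.840884159682992
BR BL -8.194256236330583
railR railL -8.081648086178902
b2 b0 -7.810920751420784
```

Tray yaw is about -8°, and the sizes agree (328 to 330 mm against 331). The stop plate is at about (0.574, -0.111). Next I move above and behind the stop, with the closing line turned along tray y, shut the fingers and look with the wrist camera.

```bash
python3 -m creep '[[0.48,0.39,0,0,0,-0.47,-1],[0.48,0.39,0,0,0,-0.47,-1],[0.48,0.39,0,0,0,-0.47,-1],[0.48,0.39,0,0,0,-0.47,-1],[0.48,0.39,0,0,0,-0.47,-1],[0.48,0.39,0,0,0,-0.47,-1],[0.48,0.39,0,0,0,-0.47,-1],[0.48,0.39,0,0,0,-0.47,-1],[0.48,0.39,0,0,0,-0.47,-1],[0.48,0.39,0,0,0,-0.47,-1],[0.48,0.39,0,0,0,-0.47,-1],[0.48,0.39,0,0,0,-0.47,-1],[0,0,0,0,0,0,-1],[0,0,0,0,0,0,-1]]'
python3 - <<'E'
from h import *
from plant import *
import cv2,json
c=calibration("wrist");cv2.imwrite("pics/w1.png",capture("wrist")[...,::-1]);np.save("pics/w1.npy",c,allow_pickle=True)
cv2.imwrite("pics/t1.png",cv2.resize(capture("top")[130:270,260:450][...,::-1],None,fx=4,fy=4,interpolation=cv2.INTER_CUBIC))
o=get_obs();print(o["tcp_pos"],o["eef_rot"],o["finger_gap"]);print(np.round(c["camera_from_world"],3))
for p in((283,223),(368,208),(287,257),(372,240)):print(ray("top",*p,.185),ray("top",*p,0))
E
```

```text
clock: 1.85
tcp_pos: [0.563, -0.1973, 0.4044]
eef_rot: [-0.0, 0.998, -0.068, -0.0]
contact_force: [0.6, -0.0, 0.4]
finger_gap: 0.005
grip_force: 0.0
[ 0.56276646 -0.19767938  0.4047045 ] [ 1.66121109e-05  9.97653425e-01 -6.84661400e-02 -1.77388134e-04] 0.008115243161483248
[[-0.136 -0.991 -0.    -0.12 ]
 [-0.953  0.131  0.274  0.526]
 [-0.271  0.037 -0.962  0.549]
 [ 0.     0.     0.     1.   ]]
[0.39591016 0.16908191 0.185     ] [0.41585316 0.1864818  0.        ]
[ 0.43811522 -0.10494769  0.185     ] [ 0.46347291 -0.12270441  0.        ]
[0.28744509 0.15729282 0.185     ] [0.29347257 0.17318023 0.        ]
[ 0.33512904 -0.11376486  0.185     ] [ 0.34727412 -0.13265278  0.        ]
```

View pics/w1.png

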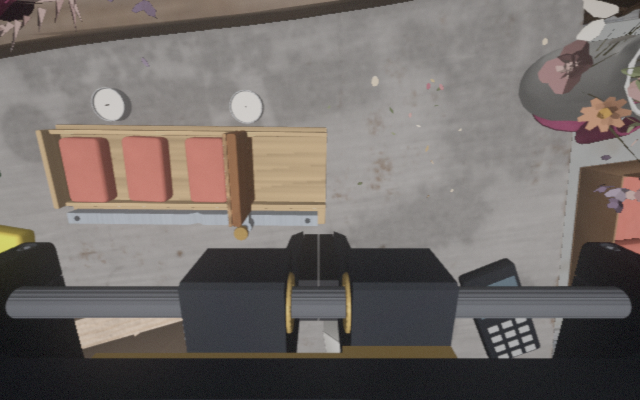

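View pics/t1.png

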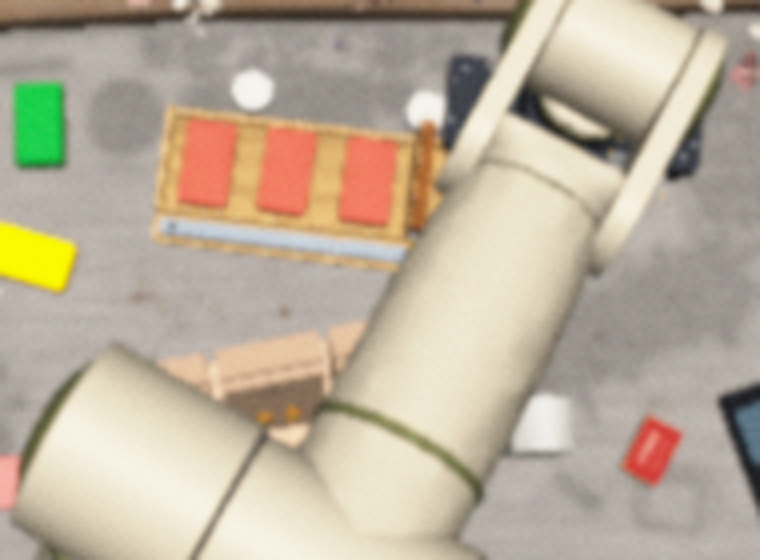

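The wrist view shows the stop plate at (238,180), the knob at (241,233) and the rail from (70,217) to (318,220), with a notch hint near (205,217). The white house is at about x=0.42, clear of the path. I'll enlarge the rail to measure the notches.

Run:
```python
import cv2
im=cv2.imread("pics/w1.png")[120:245,130:330]
cv2.imwrite("pics/w1c.png",cv2.resize(im,None,fx=4,fy=4,interpolation=cv2.INTER_CUBIC))
```

```text
(no output)
```

View pics/w1c.png

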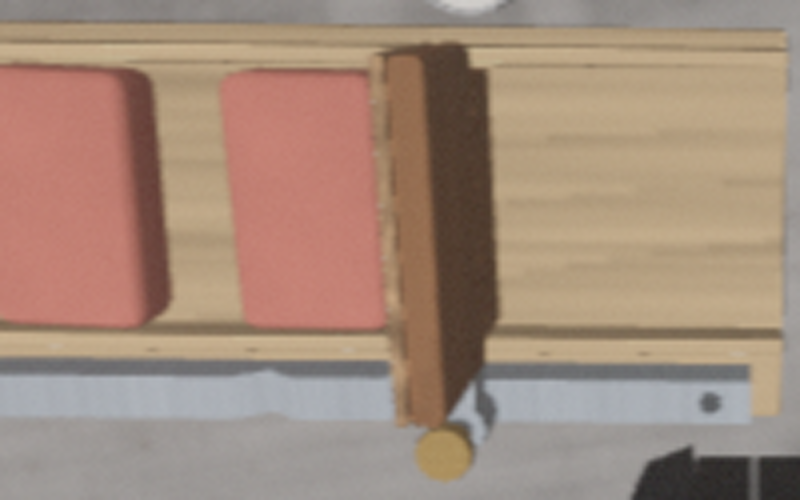

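Run:
```python
from h import *
c=np.load("pics/w1.npy",allow_pickle=True).item()
a=np.radians(-8);ey=np.array([-np.sin(a),np.cos(a)]);ex=np.array([np.cos(a),np.sin(a)])
for k,u,v,z in(("knob",444,452,.076),("bareTop_far",425,50,.087),("bareTop_near",442,420,.087),("brown/cork far",387,55,.087),("brown/cork near",407,425,.086),("notch",265,395,.028),("notchL",235,395,.028),("notchR",290,395,.028),("railend",750,395,.028),("TR",785,30,.026),("bareBot_far",487,70,.033),("bareBot_near",496,322,.033)):
    w=ray("wrist",130+(u+.5)/4-.5,120+(v+.5)/4-.5,z,c);print(k,w.round(4),"along/across",(w[:2]@ey).round(4),(w[:2]@ex).round(4))
u=238
for P in((.5141,-.1018,.076),(.6535,.1132,.038)):print(proj("wrist",np.array(P),c))
```

```text
knob [ 0.5182 -0.1056  0.076 ] along/across -0.0325 0.5278
bareTop_far [ 0.6258 -0.1263  0.087 ] along/across -0.038 0.6373
bareTop_near [ 0.5313 -0.1106  0.087 ] along/across -0.0356 0.5415
brown/cork far [ 0.6259 -0.1169  0.087 ] along/across -0.0287 0.6361
brown/cork near [ 0.5308 -0.1008  0.086 ] along/across -0.0259 0.5397
notch [ 0.5269 -0.0378  0.028 ] along/across 0.0359 0.527
notchL [ 0.5281 -0.0284  0.028 ] along/across 0.0454 0.527
notchR [ 0.5258 -0.0456  0.028 ] along/across 0.028 0.527
railend [ 0.5061 -0.1892  0.028 ] along/across -0.1169 0.5275
TR [ 0.6156 -0.2146  0.026 ] along/across -0.1268 0.6395
bareBot_far [ 0.6165 -0.128   0.033 ] along/across -0.041 0.6283
bareBot_near [ 0.5418 -0.1159  0.033 ] along/across -0.0393 0.5527
[238.02531379 236.44208973]
[ 34.80764276 134.06623488]
```

Pin to visible notch measures 68.5 mm along the tray, so this is the last notch (first is hidden behind the plate) and the stop is at about 0.0335. The bare face is at -0.038 along the tray, and the finger backs should meet it when the TCP is at about -0.056. Now I lower straight down behind it, leaving 60 mm of clearance.

```bash
python3 -m creep '[[0,0,-0.4,0,0,0,-1],[0,0,-0.4,0,0,0,-1],[0,0,-0.4,0,0,0,-1],[0,0,-0.4,0,0,0,-1],[0,0,-0.4,0,0,0,-1],[0,0,-0.4,0,0,0,-1],[0,0,-0.4,0,0,0,-1],[0,0,-0.32,0,0,0,-1],[0,0,0,0,0,0,-1],[0,0,0,0,0,0,-1]]'
python3 - <<'E'
from h import *
from plant import *
import cv2
a=capture("scene");b=capture("wrist")
cv2.imwrite("pics/d.png",np.vstack([cv2.resize(a[120:270,230:470],(640,400)),b[:240]])[:,:,::-1][:600])
E
```

```text
clock: 3.2
tcp_pos: [0.5634, -0.1974, 0.2186]
eef_rot: [0.0, 0.998, -0.068, 0.001]
contact_force: [0.7, 0.4, 0.0]
finger_gap: 0.0
grip_force: 0.0
```

View pics/d.png

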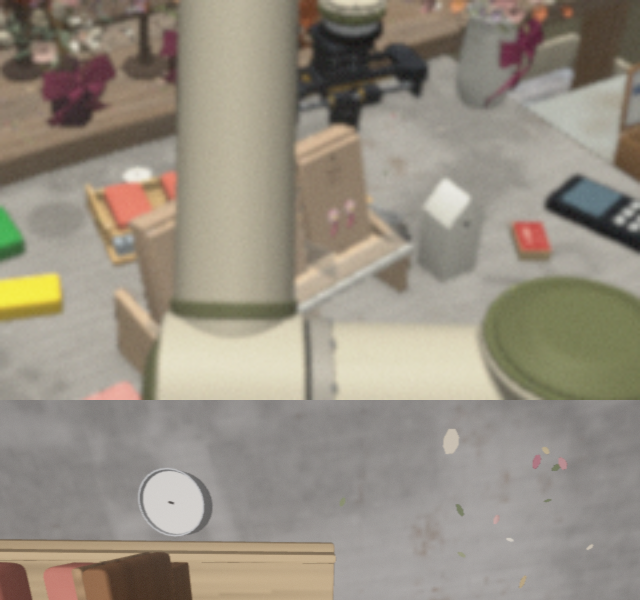

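No contact force. The hand stands behind the plate, which is at (130,580) in the lower half of the picture. I advance 50 mm to just short of the plate, then creep until contact.

```bash
python3 -m creep '[[0.023,0.165,0,0,0,0,-1],[0.023,0.165,0,0,0,0,-1],[0.023,0.165,0,0,0,0,-1],[0.023,0.165,0,0,0,0,-1],[0.023,0.165,0,0,0,0,-1],[0,0,0,0,0,0,-1]]'
python3 -m creep '[[0.012,0.083,0,0,0,0,-1],[0.012,0.083,0,0,0,0,-1],[0,0,0,0,0,0,-1]]'
python3 -m creep '[[0.012,0.083,0,0,0,0,-1],[0,0,0,0,0,0,-1]]'
```

```text
clock: 4.05
tcp_pos: [0.5704, -0.1466, 0.2175]
eef_rot: [-0.0, 0.998, -0.068, -0.0]
contact_force: [0.5, 0.9, -0.3]
finger_gap: 0.006
grip_force: 0.0
clock: 4.42
tcp_pos: [0.5718, -0.1372, 0.2175]
eef_rot: [-0.0, 0.998, -0.068, -0.0]
contact_force: [0.1, -0.1, 0.6]
finger_gap: 0.005
grip_force: 0.0
clock: 4.68
tcp_pos: [0.5725, -0.1322, 0.2175]
eef_rot: [-0.0, 0.998, -0.068, -0.0]
contact_force: [0.1, -1.8, 0.0]
finger_gap: 0.006
grip_force: 0.0
```

Contact at about -0.056, as predicted, with 1.8 N of force. I continue in small steps over the first notch, reading the force.

```bash
for i in 1 2 3 4; do python3 -m creep '[[0.012,0.083,0,0,0,0,-1]]'|egrep 'pos|force: \['; done;  python3 -m creep '[[0,0,0,0,0,0,-1]]'|egrep 'pos|force: \['
```

```text
tcp_pos: [0.5732, -0.1277, 0.2175]
contact_force: [0.1, -3.5, -0.1]
tcp_pos: [0.5739, -0.1224, 0.2175]
contact_force: [-0.2, -1.9, -0.7]
tcp_pos: [0.5747, -0.117, 0.2175]
contact_force: [-0.4, 0.1, 0.6]
tcp_pos: [0.5754, -0.1121, 0.2175]
contact_force: [-2.3, -8.5, -0.9]
tcp_pos: [0.5754, -0.1124, 0.2175]
contact_force: [-0.5, -1.7, -0.9]
```

The force went to zero at -0.036 (pin drawn into the first notch) and reached 8.5 N at -0.031 (leaving it). That puts the last-notch middle at a TCP position of +0.011 to +0.016, with the drop from about +0.005. I push on 30 mm.

```bash
for i in 1 2 3 4 5 6; do python3 -m creep '[[0.012,0.083,0,0,0,0,-1]]'|egrep 'pos|force: \['; done;  python3 -m creep '[[0,0,0,0,0,0,-1]]'|egrep 'pos|force: \['
```

```text
tcp_pos: [0.576, -0.1084, 0.2175]
contact_force: [-1.9, -6.0, 0.3]
tcp_pos: [0.5767, -0.1034, 0.2175]
contact_force: [-0.2, -5.4, 0.2]
tcp_pos: [0.5775, -0.0979, 0.2176]
contact_force: [-1.0, -3.1, -0.0]
tcp_pos: [0.5782, -0.0926, 0.2175]
contact_force: [-0.5, -3.1, -1.1]
tcp_pos: [0.579, -0.0874, 0.2175]
contact_force: [-0.2, -4.6, 0.0]
tcp_pos: [0.5797, -0.0823, 0.2175]
contact_force: [-0.6, -3.7, -0.5]
tcp_pos: [0.5797, -0.082, 0.2175]
contact_force: [-0.5, -0.6, -0.6]
```

```bash
for i in 1 2 3; do python3 -m creep '[[0.006,0.041,0,0,0,0,-1]]'|egrep 'pos|force: \['; done
```

```text
tcp_pos: [0.58, -0.0802, 0.2175]
contact_force: [-1.2, -3.5, -0.7]
tcp_pos: [0.5804, -0.0778, 0.2175]
contact_force: [-0.6, -3.6, -0.9]
tcp_pos: [0.5808, -0.0751, 0.2175]
contact_force: [-0.8, -2.6, 0.1]
```

```bash
python3 -m creep '[[0.005,0.033,0,0,0,0,-1]]'|egrep 'pos|force: \['; python3 -m creep '[[0,0,0,0,0,0,-1]]'|egrep 'pos|force: \['
```

```text
tcp_pos: [0.5811, -0.0729, 0.2175]
contact_force: [0.1, 0.1, 0.1]
tcp_pos: [0.5811, -0.0729, 0.2175]
contact_force: [-0.2, -0.3, -0.0]
```

The force fell to zero at +0.0087, so the pin has dropped and drawn the stop ahead. I back off, rise, and check.

```bash
python3 -m creep '[[-0.035,-0.25,0,0,0,0,-1],[-0.07,-0.5,0,0,0,0,-1],[-0.07,-0.5,0,0,0,0,-1],[-0.07,-0.5,0,0,0,0,-1],[0,0,0.4,0,0,0,-1],[0,0,0.5,0,0,0,-1],[0,0,0.5,0,0,0,-1],[0,0,0.5,0,0,0,-1],[0,0,0.5,0,0,0,-1],[0,0,0.5,0,0,0,-1],[0,0,0.2,0,0,0,-1],[0,0,0,0,0,0,-1],[0,0,0,0,0,0,-1]]'
python3 - <<'E'
from h import *
from plant import *
import cv2
c=calibration("wrist");b=capture("wrist");np.save("pics/w2.npy",c,allow_pickle=True)
cv2.imwrite("pics/w2c.png",cv2.resize(b[120:245,20:220,::-1],None,fx=4,fy=4,interpolation=cv2.INTER_CUBIC));cv2.imwrite("pics/w2.png",b[...,::-1])
print(c["camera_from_world"][:3,3] if hasattr(c["camera_from_world"],'shape') else 0)
E
```

```text
clock: 8.43
tcp_pos: [0.5662, -0.1785, 0.4021]
eef_rot: [-0.0, 0.998, -0.068, -0.001]
contact_force: [-0.8, 0.1, 0.0]
finger_gap: 0.004
grip_force: 0.0
[-0.09988697  0.52622096  0.54778411]
```

View pics/w2.png

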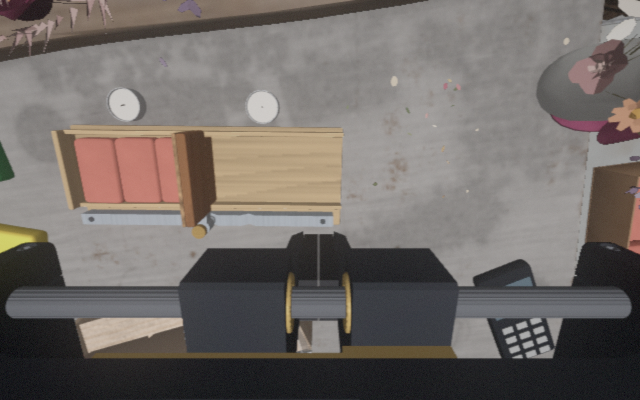

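View pics/w2c.png

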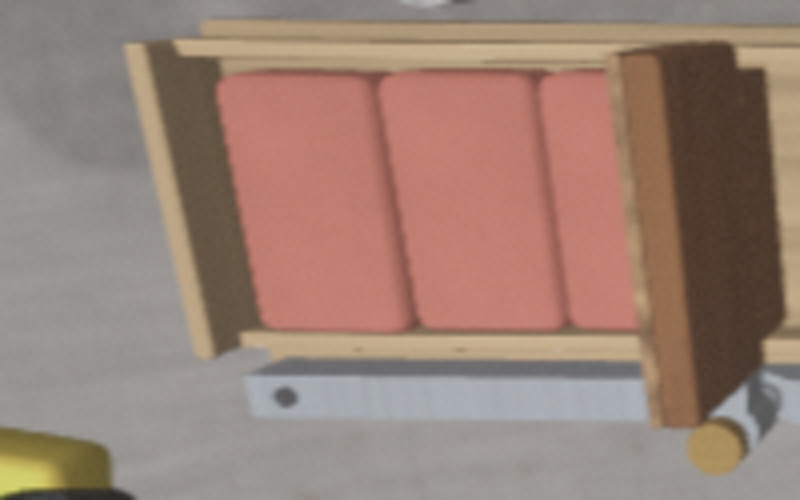

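The row is closed up. The knob is at (197.5,231.5), and the vacated first notch shows near (247,220). I'll check the numbers.

Run:
```python
from h import *
c=np.load("pics/w2.npy",allow_pickle=True).item()
a=np.radians(-8);ey=np.array([-np.sin(a),np.cos(a)]);ex=np.array([np.cos(a),np.sin(a)])
for k,u,v,z in(("knob@70",20+716/4,120+446/4,.070),("knob@76",20+716/4,120+446/4,.076),("notch1",247,219,.028),("topface",20+680/4,120+52/4,.087),("topface near",20+695/4,120+420/4,.087)):
    w=ray("wrist",u,v,z,c);print(k,(w[:2]@ey).round(4),(w[:2]@ex).round(4))
```

```text
knob@70 0.0345 0.5277
knob@76 0.0319 0.5302
notch1 -0.0096 0.5273
topface 0.025 0.6368
topface near 0.032 0.542
```

The knob's across-tray position agrees with the lowered height (70 mm), so the pin is dropped. Along the tray it lies at the last notch within measurement error. The bystanders are untouched, so I hand the job in.

```bash
python3 -c "
from plant import env
print(env.job_done())"
```

```text
the job is handed in; nothing more can be done
None
```

The stop was pushed from its bare side over the first notch until its pin dropped into the last notch, the hand was withdrawn, and the job was handed in at about 8.5 s; no verdict came back.

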